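Find the socket that fits the glass grinder's arbor nut

TASK

Raise the small hold-down lever of the glass grinder so that it stands up clear of the nut on the spindle. Then try the sockets from the wooden board on that nut and keep the one that fits (the smallest that goes all the way down over it), standing those that do not fit back upright on the board and leaving everything else alone. Finish still gripping the fitting socket, fully home on the nut and upright, with the lever still up: do not let go.

Things in the scene. Friction and masses are not known exactly. Their poses are not given: they have to be found in the camera images.
- lever (a joint): Small pivot lever (hold-down) on the grinder. 0 = down, level over the arbor nut, so that no socket can get on; grows to 2.0 rad as its free end is raised (1.57 = upright); starts at 0 to 0.25. Friction hinge, 1 to 2 N at the grip: it stays where it is left. Raised means above 1.2 rad; 1.6 to 1.9 leaves most room for a gripper at the nut.
- lever_grip (a point): Centre of the black barrel at the lever's free end: 16 mm diameter, 18 mm long along the hinge axis (its y axis), flat ends that can be pinched from above with the fingers closing along the hinge axis. 120 mm from lever_pivot; the arm is a steel bar 8 x 8 mm. The frame turns with the lever.
- lever_pivot (a point): Point on the lever's hinge, fixed to the grinder, 75 mm behind the spindle (grinder +x), 33 mm above the grinder's top. Hinge axis = its y axis (level); z up. At lever angle q lever_grip lies 120 mm x (-cos q along x, + sin q along z) from it in this frame. Held in two steel cheeks 26 mm over all, 45 mm above the grinder's top.
- spindle (a point): Point on the glass grinder's spindle axis at its top face, 85 mm above the table. The grinder is a fixed grey box with an aluminium top that reaches 90 mm in front (-x) of this point, 130 mm behind, 90 mm to either side; yaw within 0.3 rad. Axes: x towards the lever hinge, z up. The arbor at this point is the one to work on.
- board: Fixed wooden board, 180 (x) x 300 (y) x 15 mm, origin at the centre of its underside on the table. The three sockets stand on it at the start, in any order.
- socket_small_mid (a point): Small steel socket, upright, mouth down, about 120 g. Skirt 30 mm diameter, 40 mm high; hex mouth 21 mm across flats, 26 mm deep, for a 19 mm nut (2 mm loose). Above it a round hand adapter, 24 mm diameter, from 40 to 78 mm above the mouth: grip it about 59 mm up. Point: on the axis, 39 mm above the mouth (half-way up). z up, x to a corner of the hex (alike every 60 degrees).
- socket_medium_mid (a point): Medium steel socket, upright, mouth down, about 160 g. Skirt 36 mm diameter, 40 mm high; hex mouth 26 mm across flats, 26 mm deep, for a 24 mm nut (2 mm loose). Above it a round hand adapter, 24 mm diameter, from 40 to 78 mm above the mouth: grip it about 59 mm up. Point: on the axis, 39 mm above the mouth (half-way up). z up, x to a corner of the hex (alike every 60 degrees).
- socket_large_mid (a point): Large steel socket, upright, mouth down, about 220 g. Skirt 43 mm diameter, 40 mm high; hex mouth 32 mm across flats, 26 mm deep, for a 30 mm nut (2 mm loose). Above it a round hand adapter, 24 mm diameter, from 40 to 78 mm above the mouth: grip it about 59 mm up. Point: on the axis, 39 mm above the mouth (half-way up). z up, x to a corner of the hex (alike every 60 degrees).
- arbor_a: Fixed arbor, like a, b, c: one on the spindle, two spares in the blue rack. Nuts: 19, 24, 30 mm across flats; letters do not tell which. Origin: underside on the axis, 85 mm above the table. Up from it: flange 52 mm diameter to 6 mm, hex nut to 20, stud 10 mm diameter to 24. x to a nut corner. A socket home rests on the flange (mouth 6 mm above origin); too small, it stops on the nut (20 to 24 mm).
- arbor_b: Fixed arbor, like a, b, c: one on the spindle, two spares in the blue rack. Nuts: 19, 24, 30 mm across flats; letters do not tell which. Origin: underside on the axis, 85 mm above the table. Up from it: flange 52 mm diameter to 6 mm, hex nut to 20, stud 10 mm diameter to 24. x to a nut corner. A socket home rests on the flange (mouth 6 mm above origin); too small, it stops on the nut (20 to 24 mm).
- arbor_c: Fixed arbor, like a, b, c: one on the spindle, two spares in the blue rack. Nuts: 19, 24, 30 mm across flats; letters do not tell which. Origin: underside on the axis, 85 mm above the table. Up from it: flange 52 mm diameter to 6 mm, hex nut to 20, stud 10 mm diameter to 24. x to a nut corner. A socket home rests on the flange (mouth 6 mm above origin); too small, it stops on the nut (20 to 24 mm).
- foil: Bystander: copper foil ring, 60 across, 7 high, lying flat on the board (mm). Leave it alone.
- jar: Bystander: closed glass jar, 64 across, 85 high (mm). Leave it alone.
- tin: Bystander: aluminium can, 66 across, 90 high (mm). Leave it alone.
- tiles: Bystander: green glass tile, 70 x 60 x 12 (mm). Leave it alone.
- cup: Bystander: white cup, about 72 across, 85 high (mm). Leave it alone.
- screwdriver: Bystander: black-handled screwdriver about 170 long, lying (mm). Leave it alone.
- spanner: Bystander: steel open spanner, lying (mm). Leave it alone.
Not all that is in view belongs to the job. Leave any blue or turquoise look-alike of the part that bears socket_small_mid alone. What is shaped like the part that bears socket_medium_mid but orange is not meant.

How it is judged:
By the outcome, as a careful person would: the job done as asked, in the order asked, and still so for the second after the job is handed in, while the arm keeps its last pose, push and grip.
It also fails if it takes over 72 s, if anything falls off the work surface, if the arm or the gripper's body presses on something with over 40 N, if the wrist force passes 120 N, or if a joint passes its speed limit or range.

ROBOT

A 7-joint arm with a two-finger parallel gripper is mounted at the origin on the work surface. World frame = base frame: x ahead of the robot, y to its left, z up, the work surface at z = 0. Lengths are in m, angles in rad, forces in N, time in s.
With the tool pointing down it reaches from about 0.425 to 0.925 m from the base axis. Payload 6.8 kg.
Tool frame: the origin (TCP) lies on the front face of the gripper's body, between the roots of the fingers; the fingertips stand 73 mm ahead of it and the grasp point (between the pads) lies 54 mm ahead of it (env.nose_length is the distance from the TCP to the fingertips, in m); z points along the fingers, y is the line along which they close (so a half turn about z gives the same grasp; the last joint's range is limited). The gripper opens to 85 mm and grips with 20 to 120 N. Pads are 22 mm wide; open, the fingers measure 114 mm over their backs; the gripper's body (76 mm by 85 mm) begins 54 mm behind the grasp point. The pads swing forward as they close: fully open they stand 13 mm farther back than shut.
Start: joints at [0.995, 0.477, 0.022, 1.555, -0.011, 1.109, -0.083], TCP at [0.304, -0.602, 0.304] pointing down, gripper open.
Joint ranges: [-2.96, 2.96], [-0.34, 2.1], [-1.41, 1.46], [0.24, 2.44], [-1.37, 4.51], [0.17, 1.92], [-2.96, 2.96]. Speed limits (rad/s): [2.39, 2.39, 3.14, 3.14, 3.14, 3.14, 3.14].

INTERFACE

Orientations are given as a unit quaternion [w, x, y, z].
In Python, from cell import env, kin, camera, calibration, job gives the robot as it stands. The module is installed in compiled form; this text tells all that it offers. Calls block until the motion is done:
- env.reach(position, orientation): joint-space move of the TCP to a pose.
- env.movel(position, velocity=0.15, rot=None, stop_force=None): straight line of the TCP; rot=None keeps the orientation; velocity is the mean speed in m/s. With stop_force (N) it stops when the force on the tool has changed by that much, and returns True; else False.
- env.goto_joints(angles): joint-space move.
- env.grip(opening, f_grip=None): finger opening in m; f_grip is the grip in N (None keeps the last); returns when the fingers have stopped.
- env.dwell(seconds).
- kin.inverse_kinematics(position, orientation): joint angles nearest the present ones, or None.
- env.get_state(): the state.
- camera(name): name is "scene" or "side" or "wrist"; returns (picture, depth): 384x512x3 uint8, blue, green, red; 384x512 float32, m along the optical axis (not along the pixel's ray), 0 where there is no reading.
- calibration(name): a dict with "fx", "fy", "cx", "cy" (pixels), "rvec" (rotation vector, rad) and "tvec" (3), from world to camera coordinates, as OpenCV has them. Camera axes: x right, y down, z forward; pixel columns grow to the right and rows downward; lengths in m; the calibration is good to about 2 mm. A picture is of the moment at which its call begins: read the wrist's pose just before it. calibration takes no time and is no camera call; for the wrist camera it gives the pose at the moment of the call.
A pose or a line that the arm cannot do raises env.PlanningError and nothing moves.
- job.job_done(): hands the job in; it is judged then, once.
The state is a dict: "time": time; "qpos": joint angles; "joint_velocities": joint speeds; "joint_torque": joint torques, N m; "tcp_pos": TCP position; "orientation": TCP orientation; "force": force on the tool from outside, world axes, zero at the start; "torque": the same for the moment, N m; "opening": finger opening in m; "gripper_force": force on a finger pad.
Only numpy, scipy, OpenCV 4.12 (cv2) and the standard library are available. Lean on these libraries where they do the work, as an engineer would, in place of code of your own. Each camera call takes 0.05 s, during which the arm holds its last target. There are 200 camera calls.

## Working session

There is one attempt and no reset: what is moved stays moved. The work goes in short steps, each a Python script; the robot and the scene stay as the last script left them, time stands still between calls to the robot, and variables do not carry over. Pictures are saved under pics/ and viewed, at most 10 in all, crops included, and the job is handed in when it is done.

```bash
mkdir -p pics
cat > h.py <<'E'
from cell import env, kin, camera, calibration, job
import numpy as np, cv2
from scipy.spatial.transform import Rotation as R
def cal(n):
    c=calibration(n); K=np.array([[c['fx'],0,c['cx']],[0,c['fy'],c['cy']],[0,0,1]])
    return K,cv2.Rodrigues(np.array(c['rvec'],float))[0],np.array(c['tvec'],float).ravel()
def cloud(d,c):
    K,Rm,t=c; v,u=np.mgrid[:d.shape[0],:d.shape[1]]
    P=np.stack([(u-K[0,2])/K[0,0]*d,(v-K[1,2])/K[1,1]*d,d],-1)
    return (P-t)@Rm
def ray(u,v,z,c):
    K,Rm,t=c; o=-Rm.T@t; r=Rm.T@np.linalg.inv(K)@[u,v,1]; return o+r*(z-o[2])/r[2]
def down(yaw): # tool down, tool y axis direction at angle yaw from world y
    q=(R.from_euler('z',yaw)*R.from_euler('x',np.pi)).as_quat(); return [q[3],q[0],q[1],q[2]]
E
python3 - <<'E'
from h import *
s=env.get_state(); print(s['time'],s['tcp_pos'],s['orientation'])
for n in('scene','side'):
    c=cal(n); p,d=camera(n); np.savez(n,p=p,d=d,K=c[0],R=c[1],t=c[2]); cv2.imwrite(f'pics/{n}.png',cv2.resize(p,(800,600))); print(n,-c[1].T@c[2],c[0][0,0])
E
```

```text
0.0 [ 0.30417307 -0.60204409  0.30290585] [-9.00808716e-04  9.72761456e-01  2.31806526e-01 -2.69537188e-04]
scene [ 1.02735191 -0.74384505  1.09770513] 409.3593734334304
side [-0.08260917  1.14856047  0.98854754] 488.79953465480764
```

View pics/scene.png

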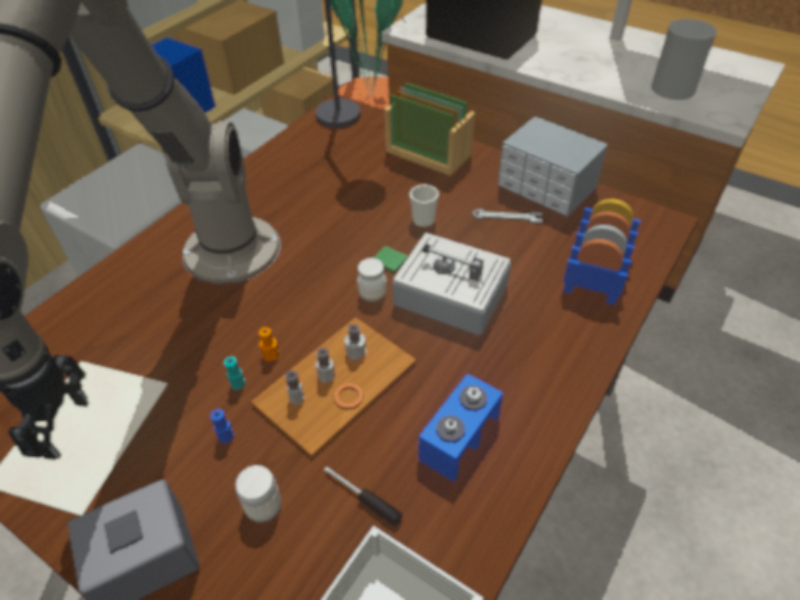

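View pics/side.png

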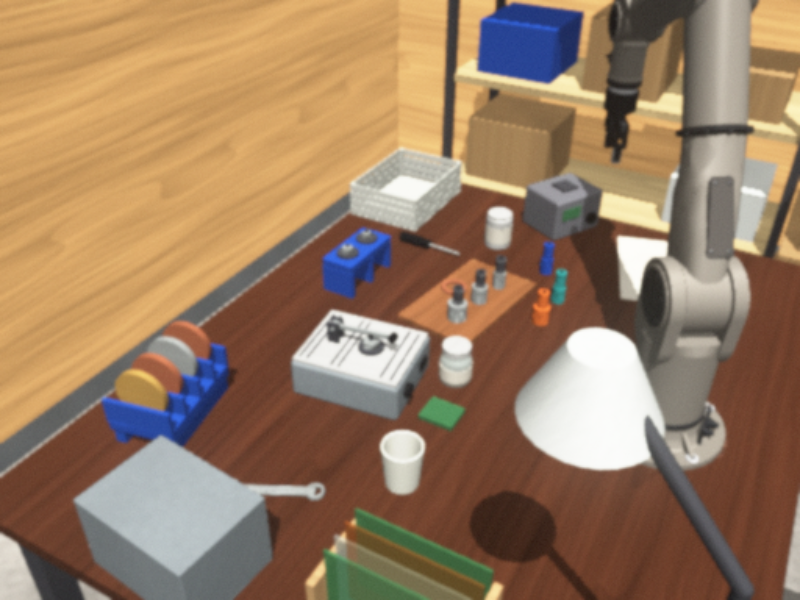

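The scene picture shows the grinder at about (450,280) in the 800-px view. The board is at (335,385), with grey sockets at (293,388), (324,366) and (355,343) and the foil at (348,396). The lever barrel sits near (425,248) or (475,268). The side picture shows the same objects and confirms the lever on the grinder top.

```bash
cat > m.py <<'E'
from h import *
for n in('scene','side'):
    z=np.load(n+'.npz'); c=(z['K'],z['R'],z['t']); P=cloud(z['d'],c); p=z['p']; hsv=cv2.cvtColor(p,cv2.COLOR_BGR2HSV)
    ok=(z['d']>0)&(P[...,0]>0.2)&(P[...,0]<1.1)&(abs(P[...,1])<.6)
    # grinder top
    m=ok&(abs(P[...,2]-.085)<.006)&(hsv[...,1]<60)
    nl,L,st,_=cv2.connectedComponentsWithStats(m.astype(np.uint8)); 
    for i in np.argsort(-st[1:,4])[:3]+1:
        q=P[L==i]; r=cv2.minAreaRect((q[:,:2]*1000).astype(np.float32)); print(n,'top85',st[i,4],r,q[:,2].mean())
        if st[i,4]==st[1:,4].max():
            k=(L==i); hull=cv2.convexHull(np.argwhere(k)[:,::-1].astype(np.int32)); mm=np.zeros(k.shape,np.uint8); cv2.fillPoly(mm,[hull],1)
    # items above the grinder
    a=ok&(P[...,2]>.093)&(P[...,2]<.2)&(cv2.dilate(mm,np.ones((15,15)))>0)
    np.save(n+'_above',np.c_[P[a],p[a]])
    # sockets: grey, z .03-.1
    s=ok&(P[...,2]>.03)&(P[...,2]<.105)
    nl,L,st,_=cv2.connectedComponentsWithStats(s.astype(np.uint8))
    for i in range(1,nl):
        q=P[L==i]
        if 25<st[i,4]<1500:
            t=q[q[:,2]>q[:,2].max()-.006]
            print(n,st[i,:4],st[i,4],'ctr',q.mean(0).round(3),'top',t.mean(0).round(3),q[:,2].max().round(3),'hsv',np.median(hsv[L==i],0), 'ext',np.ptp(q[:,:2],axis=0).round(3))
    # wood board
    b=ok&(abs(P[...,2]-.015)<.006)&(hsv[...,0]<20)&(hsv[...,1]>120)&(hsv[...,2]>120)
    nl,L,st,_=cv2.connectedComponentsWithStats(b.astype(np.uint8)); i=np.argmax(st[1:,4])+1
    print(n,'board',st[i,4],cv2.minAreaRect((P[L==i][:,:2]*1000).astype(np.float32)))
E
python3 m.py
python3 - <<'E'
import cv2,numpy as np
a=np.load('scene.npz')['p'][140:215,245:335]; b=np.load('side.npz')['p'][190:265,180:280]
cv2.imwrite('pics/c1.png',np.hstack([cv2.resize(a,(390,325),interpolation=2),cv2.resize(b,(400,325),interpolation=2)]))
E
```

```text
scene top85 1812 ((547.1939697265625, 163.4658203125), (214.3226776123047, 181.63339233398438), 8.574075698852539) 0.0858670950959629
scene top85 295 ((804.028564453125, -443.0264587402344), (223.3172607421875, 106.3388671875), 34.76509094238281) 0.0865680486522072
scene top85 264 ((527.0535278320312, -466.9639892578125), (61.04851531982422, 62.12935256958008), 81.03346252441406) 0.0877517263721417
scene [269  84  26  23] 355 ctr [0.263 0.574 0.068] top [0.265 0.575 0.101] 0.105 hsv [ 41. 112.  74.] ext [0.115 0.044]
scene [320  99  52  35] 785 ctr [0.564 0.58  0.067] top [0.563 0.58  0.102] 0.105 hsv [ 75.   5. 117.] ext [0.223 0.043]
scene [263 118  18  23] 321 ctr [0.35  0.357 0.064] top [0.349 0.36  0.086] 0.09 hsv [ 28.  22. 131.] ext [0.078 0.076]
scene [361 133  49  57] 1028 ctr [0.813 0.364 0.079] top [0.81  0.377 0.102] 0.105 hsv [113. 160. 104.] ext [0.166 0.225]
scene [229 165  18  23] 343 ctr [0.396 0.06  0.069] top [0.387 0.069 0.089] 0.093 hsv [ 30.  14. 143.] ext [0.061 0.064]
scene [221 207  13  21] 204 ctr [ 0.473 -0.108  0.063] top [ 0.467 -0.102  0.095] 0.099 hsv [
[... 2638 characters left out ...]
 0.46  -0.094  0.061] top [ 0.463 -0.102  0.095] 0.097 hsv [ 30.  10. 145.] ext [0.043 0.043]
side [341 185  11  17] 137 ctr [ 0.305 -0.194  0.056] top [ 0.305 -0.199  0.08 ] 0.083 hsv [ 10. 191. 212.] ext [0.034 0.033]
side [281 215  21  28] 470 ctr [0.38  0.082 0.068] top [0.385 0.072 0.087] 0.091 hsv [ 24.   11.  211.5] ext [0.062 0.065]
side [244 276  28  34] 764 ctr [0.345 0.358 0.063] top [0.344 0.36  0.087] 0.091 hsv [ 28.  17. 220.] ext [0.07  0.073]
side [168 328   6  24] 67 ctr [0.443 0.595 0.068] top [0.442 0.595 0.102] 0.105 hsv [ 90.  11. 102.] ext [0.007 0.014]
side board 1726 ((472.0155334472656, -186.21060180664062), (312.23980712890625, 186.24668884277344), 80.8062744140625)
```

View pics/c1.png

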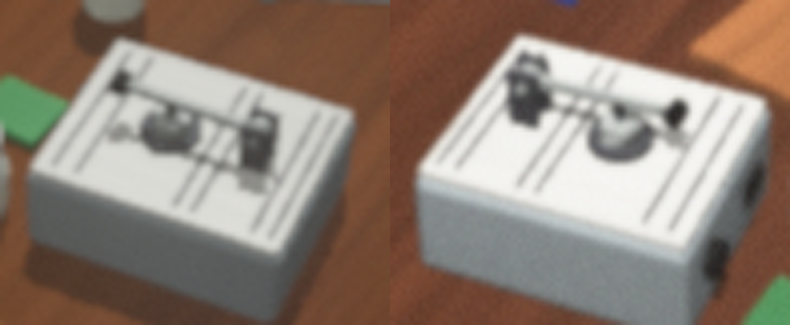

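Run:
```python
from h import *
yaw=.135; o=np.array([.5257,.1596]); ex=np.array([np.cos(yaw),np.sin(yaw)]); ey=np.array([-ex[1],ex[0]])
for n in('scene','side'):
    a=np.load(n+'_above.npy'); x=(a[:,:2]-o)@ex; y=(a[:,:2]-o)@ey
    for lo,hi in((-80,-52),(-52,-38),(-38,-27),(-27,0),(0,27),(27,60),(60,90)):
        for za,zb in((.093,.11),(.11,.2)):
            k=(x*1e3>lo)&(x*1e3<hi)&(a[:,2]>za)&(a[:,2]<zb)
            if k.sum()>3: print(n,lo,hi,za,k.sum(),'x',x[k].mean().round(4),'y',np.percentile(y[k],[5,50,95]).round(4),'z',np.percentile(a[k,2],[5,50,95]).round(4))
for p,w in(((.46,.15,.30),yaw),((.45,-.186,.25),yaw),((.45,-.186,.25),yaw+1)):
    for k in(0,np.pi): print(p,w+k,kin.inverse_kinematics(list(p),down(w+k)))
p=o-.055*ex; print(p)
t=env.get_state()['time']
env.reach([p[0],p[1],.33],down(yaw))
s=env.get_state(); print(s['time']-t,s['tcp_pos'],s['qpos'])
c=cal('wrist'); im,d=camera('wrist'); np.savez('w1',p=im,d=d,K=c[0],R=c[1],t=c[2]); cv2.imwrite('pics/w1.png',im); print(-c[1].T@c[2],c[0][0,0])
```

```text
scene -52 -38 0.11 20 x -0.0438 y [-0.0091 -0.0054  0.0104] z [0.1233 0.1284 0.1324]
scene -38 -27 0.11 13 x -0.0338 y [-0.0064  0.0006  0.0066] z [0.1202 0.1252 0.1277]
scene -27 0 0.093 28 x -0.008 y [-0.0207 -0.0073  0.0064] z [0.0934 0.1023 0.1083]
scene -27 0 0.11 25 x -0.0139 y [-0.0045 -0.001   0.0043] z [0.1183 0.1247 0.1285]
scene 0 27 0.093 46 x 0.0115 y [-0.0149 -0.006   0.012 ] z [0.0933 0.1    0.1082]
scene 0 27 0.11 27 x 0.0112 y [-0.004  -0.0017  0.0042] z [0.1146 0.1232 0.1276]
scene 27 60 0.11 33 x 0.0431 y [-0.004  -0.0006  0.0047] z [0.1157 0.1227 0.1259]
scene 60 90 0.093 30 x 0.0774 y [-0.0154 -0.01    0.0098] z [0.0934 0.1007 0.109 ]
scene 60 90 0.11 80 x 0.0768 y [-0.015  -0.0064  0.0141] z [0.1133 0.1261 0.1314]
side -80 -52 0.11 10 x -0.053 y [-0.004   0.0022  0.0094] z [0.1215 0.1265 0.1292]
side -52 -38 0.11 30 x -0.0452 y [-0.0071  0.0053  0.0104] z [0.1184 0.1284 0.1323]
side -38 -27 0.11 13 x -0.0318 y [-0.0061  0.0024  0.0059] z [0.1186 0.1238 0.1276]
side -27 0 0.093 59 x -0.0106 y [-0.0081  0.0074  0.0164] z [0.0933 0.1034 0.1083]
side -27 0 0.11 40 x
[... 685 characters left out ...]
5
  0.95171341]
(0.45, -0.186, 0.25) 0.135 [ 0.37743985  0.23983664 -0.13088036  2.04325864  0.04088737  0.86088513
 -1.21218902]
(0.45, -0.186, 0.25) 3.276592653589793 [ 0.84432083  0.30594034 -0.67885782  2.0141977   0.24364479  0.90098549
  1.74124946]
(0.45, -0.186, 0.25) 1.135 [ 0.53706366  0.25327338 -0.31513012  2.03296441  0.10179405  0.86989608
 -0.27021343]
(0.45, -0.186, 0.25) 4.276592653589793 [-0.69631502  0.54373805  1.29397575  2.10042151 -0.64091937  0.98319503
 -2.63132709]
[0.47120043 0.15219753]
2.725 [0.47158596 0.15141158 0.32989449] [ 0.18318527  0.22195706 -0.70617683  1.90702465  0.16365829  1.07038537
 -2.02705652]
[0.54464885 0.16161443 0.40086044] 302.8335571589036
```

View pics/w1.png

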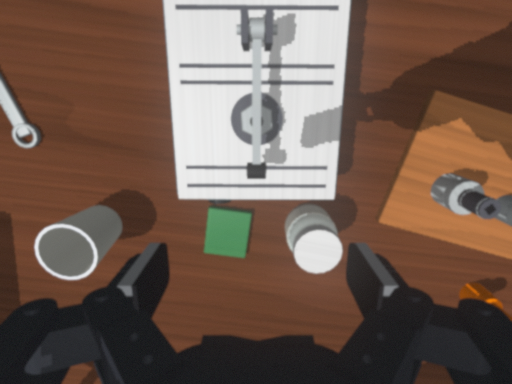

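The wrist view shows the lever barrel at (257,171), the flange centred near (257,118) with the nut inside it, and the hinge cheeks at (257,28). Next I refine these points with rays, then raise the lever.

Run:
```python
from h import *
z=np.load('w1.npz'); c=(z['K'],z['R'],z['t']); p=z['p']; g=cv2.cvtColor(p,cv2.COLOR_BGR2GRAY)
for (r0,r1,c0,c1,th,n) in((155,188,235,280,70,'barrel'),(85,150,222,292,130,'flange')):
    m=np.zeros(g.shape,np.uint8); m[r0:r1,c0:c1]=(g[r0:r1,c0:c1]<th)
    nl,L,st,ce=cv2.connectedComponentsWithStats(m)
    pts=np.argwhere(m if n=='flange' else L==np.argmax(st[1:,4])+1)[:,::-1].astype(np.float32)
    (u,v),r=cv2.minEnclosingCircle(pts); print(n,pts.mean(0),(u,v),r,pts.min(0),pts.max(0))
    zz=.13 if n=='barrel' else .091
    if n=='barrel': u,v=pts.mean(0)
    print(ray(u,v,zz,c), np.linalg.norm(ray(u+r,v,zz,c)-ray(u,v,zz,c)))
m=(g>110).astype(np.uint8); m[:, :150]=0;m[:,365:]=0;m[202:]=0
pts=np.argwhere(m)[:,::-1]
# left/right top edges
L=[];Rr=[]
for v in range(20,195,5):
    u=np.flatnonzero(m[v,:])
    if len(u)>60: L.append(ray(u[0]-.5,v,.085,c)[:2]); Rr.append(ray(u[-1]+.5,v,.085,c)[:2])
for E in(L,Rr):
    l=cv2.fitLine(np.array(E,np.float32),cv2.DIST_HUBER,0,.01,.01).ravel(); print('edge',l,np.arctan(l[1]/l[0]))
vs=[np.flatnonzero(m[:,u])[-1]+.5 for u in range(190,330,5)]
F=[ray(u,v,.085,c)[:2] for u,v in zip(range(190,330,5),vs)]
l=cv2.fitLine(np.array(F,np.float32),cv2.DIST_HUBER,0,.01,.01).ravel(); print('front',l,np.arctan(-l[0]/l[1]))
cr=p[75:160,210:305]; cv2.imwrite('pics/w1c.png',cv2.resize(cr,None,fx=6,fy=6,interpolation=2))
```

```text
barrel [262.75 165.75] (262.5, 166.0) 1.1181340217590332 [262. 165.] [263. 167.]
[0.48812978 0.14901912 0.13      ] 0.0010190585106482663
flange [259.23123 117.8473 ] (257.66424560546875, 118.2864990234375) 26.01913070678711 [232.  94.] [282. 143.]
[0.52706149 0.15889685 0.091     ] 0.025935171577240155
edge [0.99181926 0.12765011 0.52557164 0.24793294] 0.12799935
edge [0.99156773 0.1295897  0.54317605 0.07526436] 0.12995519
front [ 0.12009207 -0.99276274  0.43829286  0.1598517 ] 0.12038263
```

```bash
cat >> h.py <<'E'
YAW=.128; SP=np.array([.5270,.1590]); EX=np.array([np.cos(YAW),np.sin(YAW)])
def lev(q): 
    p=SP+EX*(.075-.12*np.cos(q)); return [p[0],p[1],.118+.12*np.sin(q)+.054]
E
python3 - <<'E'
from h import *
z=np.load('w1.npz'); c=(z['K'],z['R'],z['t']); print(ray(257,171,.130,c),lev(.03))
env.grip(.045,30)
a=lev(.03); 
env.reach([a[0],a[1],a[2]+.05],down(YAW)); print(env.movel(a,.1,stop_force=15))
env.grip(.0,30); s=env.get_state(); print(s['time'],s['opening'],s['gripper_force'],s['force'],s['tcp_pos'])
if .013<s['opening']<.024:
    f0=[]
    for q in np.linspace(.03,1.75,7)[1:]:
        env.movel(lev(q),.15); f0.append(np.round(env.get_state()['force'],1))
    print(f0); s=env.get_state(); print(s['time'],s['opening'],s['tcp_pos'],lev(1.75))
E
```

```text
[0.48257479 0.15356175 0.13      ] [np.float64(0.4824216911772204), np.float64(0.15326260838424108), np.float64(0.17559946002429946)]
False
4.85 0.01722434135213129 32.89597034454346 [0.56562084 2.93843204 0.60849133] [0.48272765 0.1540868  0.17617309]
[array([-1.2,  4.2,  0.9]), array([-2.8,  3.5,  1.9]), array([-3.3,  5. ,  3.9]), array([-2.3,  4.4,  3.8]), array([-1.2,  5.9,  1.1]), array([-0.6,  6.2,  2.6])]
7.1 0.017145151019461402 [0.6225723  0.17215258 0.28932778] [np.float64(0.6226009811853862), np.float64(0.17130419642189465), np.float64(0.2900783136248724)]
```

Run:
```python
from h import *
env.grip(.045); a=lev(1.75); env.movel([a[0],a[1],a[2]+.06],.2)
p=SP-.075*EX; env.reach([p[0],p[1],.28],down(YAW))
c=cal('wrist'); im,d=camera('wrist'); np.savez('w2',p=im,d=d,K=c[0],R=c[1],t=c[2])
s=env.get_state(); print(s['time'],s['qpos'])
K,Rm,t=c
def proj(P): q=Rm@P+t; return (K@q)[:2]/q[2]
u,v=proj(np.r_[SP,.1]).astype(int); print(u,v)
cr=im[max(v-110,0):v+60,max(u-70,0):u+70]; cv2.imwrite('pics/w2.png',cv2.resize(cr,None,fx=3.5,fy=3.5,interpolation=2)); print(max(v-110,0),max(u-70,0))
```

```text
8.75 [ 0.18234706  0.25331347 -0.72089448  2.00072163  0.20340651  0.95695006
 -2.08391967]
257 99
0 187
```

View pics/w2.png

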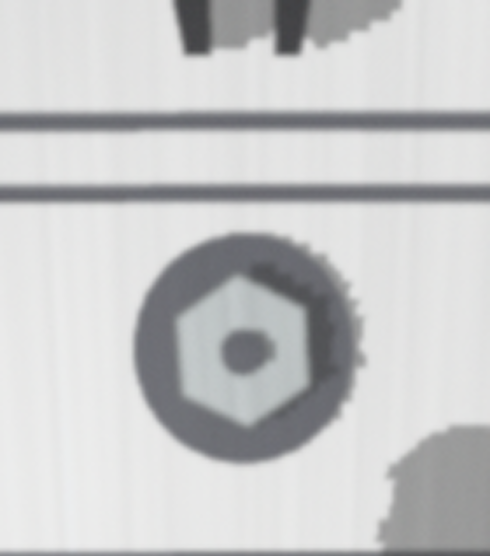

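The view shows a clear nut of large size: corners at (240,273) and (248,427) in the crop, about 44 px apart, which makes it the 30 mm nut. The lever cheeks stand behind it at the top. I'll measure the nut exactly, then view and grasp the large socket.

```bash
cat > g.py <<'E'
from h import *
z=np.load('w2.npz'); c=(z['K'],z['R'],z['t']); hsv=cv2.cvtColor(z['p'],cv2.COLOR_BGR2HSV); g=hsv[...,2]
P=cloud(z['d'],c); rr=np.hypot(*np.moveaxis(P[...,:2]-SP,-1,0))
m=((P[...,2]>.099)&(rr<.03)).astype(np.uint8)
m=m&(z['d']>0); k=max(cv2.findContours(m,0,2)[0],key=cv2.contourArea)
h=cv2.convexHull(k).reshape(-1,2).astype(float); w=np.array([ray(u,v,.105,c)[:2] for u,v in h])
A=cv2.contourArea((w*1000).astype(np.float32)); M=cv2.moments((w*1e4).astype(np.float32)); ctr=np.array([M['m10'],M['m01']])/M['m00']/1e4
r=w-ctr; ang=np.arctan2(r[:,1],r[:,0]); far=np.argsort(-np.hypot(*r.T))[:6]
print('nut AF from area',np.sqrt(A/.866),'ctr',ctr,'corner ang mod60',np.degrees(ang[far])%60)
np.save('nut',ctr)
G=YAW+1.05; ex=np.array([np.cos(G),np.sin(G)])
S=np.array([.4645,-.102]); p=S-.075*ex
env.grip(.05); env.reach([p[0],p[1],.27],down(G))
c=cal('wrist'); im,d=camera('wrist'); np.savez('w3',p=im,d=d,K=c[0],R=c[1],t=c[2])
P=cloud(d,c); print('ext',-c[1].T@c[2],env.get_state()['tcp_pos'])
def blob(zz,th,rad):
    m=((d>0)&(P[...,2]>th)&(P[...,2]<.1)&(np.hypot(*np.moveaxis(P[...,:2]-S,-1,0))<rad)).astype(np.uint8)
    k=max(cv2.findContours(m,0,2)[0],key=cv2.contourArea); (u,v),r=cv2.minEnclosingCircle(k)
    mu=cv2.moments(m,True); a=ray(mu['m10']/mu['m00'],mu['m01']/mu['m00'],zz,c); return ray(u,v,zz,c),a,np.linalg.norm(ray(u+r,v,zz,c)-ray(u,v,zz,c))*2000,(u,v)
print('adapter',blob(.093,.089,.03))
print('skirt',blob(.055,.045,.035))
print(env.get_state()['time'])
cv2.imwrite('pics/w3.png',im)
E
python3 g.py
```

```text
nut AF from area 29.49502623755597 ctr [0.52632809 0.16011791] corner ang mod60 [ 9.84447934 12.43356896 12.64731388  9.73320112 10.05432591 11.97814985]
ext [ 0.46458813 -0.10252568  0.34109973] [ 0.43621516 -0.17048655  0.27012129]
adapter (array([ 0.46635401, -0.10164517,  0.093     ]), array([ 0.46638663, -0.10155304,  0.093     ]), np.float64(25.30946782667122), (259.0, 97.875))
skirt (array([ 0.46649031, -0.10118937,  0.055     ]), array([ 0.4665007 , -0.10131292,  0.055     ]), np.float64(44.52167159134579), (258.7272644042969, 97.59091186523438))
10.5667
```

View pics/w3.png

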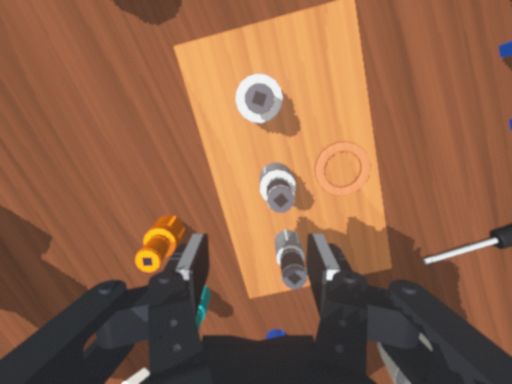

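The wrist view shows the large socket at (259,98), with a small square drive on its top that hints at the hex yaw. The medium socket is at (278,188), the small at (290,258) and the foil at (342,168). Now I grasp the large one.

Run:
```python
from h import *
z=np.load('w3.npz'); c=(z['K'],z['R'],z['t']); im=z['p']
K,Rm,t=c; o=-Rm.T@t
# square: rectify the adapter top onto world plane z=.093
N=200; S=np.array([.4664,-.1016]); src=[]
gx,gy=np.meshgrid(np.linspace(-.013,.013,N),np.linspace(-.013,.013,N))
W=np.stack([gx+S[0],gy+S[1],np.full_like(gx,.093)],-1)@Rm.T+t; U=W@K.T
r=cv2.remap(cv2.cvtColor(im,cv2.COLOR_BGR2GRAY),(U[...,0]/U[...,2]).astype(np.float32),(U[...,1]/U[...,2]).astype(np.float32),cv2.INTER_CUBIC)
r[np.hypot(gx,gy)>.0085]=255
th=int(np.percentile(r[np.hypot(gx,gy)<.0085],[8,85]).mean())
m=(r<th).astype(np.uint8); nl,L,st,_=cv2.connectedComponentsWithStats(m); i=np.argmax(st[1:,4])+1
R_=cv2.minAreaRect(np.argwhere(L==i)[:,::-1].astype(np.float32)); print('square',[x*26/N if i else 0 for i,x in enumerate(R_[1])],'side angle world',R_[2])
G=YAW+1.05; q=down(G)
env.reach([S[0],S[1],.19],q); env.movel([S[0],S[1],.130],.12,stop_force=15)
s=env.get_state(); print(s['tcp_pos'])
env.grip(0,60); s=env.get_state(); print('grip',s['opening'],s['gripper_force'],s['tcp_pos'],s['force'])
if s['opening']>.02:
    env.movel([S[0],S[1],.26],.2); s=env.get_state(); print(s['opening'],s['force'],s['time'])
```

```text
square [0, 9.378569869995117] side angle world 48.23970031738281
[ 0.46680041 -0.10197458  0.13061225]
grip 0.022516324862277018 58.611382842063904 [ 0.46687685 -0.10173942  0.13076806] [-0.60920391 -0.08723366  6.25231626]
0.022585031291738375 [ 0.12390818 -0.05509471 -2.56778231] 12.8917
```

```bash
cat > s.py <<'E'
from h import *
G=YAW+1.05
def attempt(xy,dl,top=.226):
    env.movel([xy[0],xy[1],top],.08,rot=down(G+np.radians(dl)))
    hit=env.movel([xy[0],xy[1],.2055],.03,stop_force=8)
    s=env.get_state(); print(dl,np.round(xy,4),hit,s['tcp_pos'].round(4),s['force'].round(1),s['torque'].round(2),round(s['time'],2),flush=True)
    return s['tcp_pos'][2]
E
python3 - <<'E'
from s import *
n=np.array([.5267,.1597])
env.movel([n[0],n[1],.26],.25,rot=down(G-np.radians(7.1)))
for i,d in enumerate((-7.1,22.9,7.9,-22.1)):
    z=attempt(n,d,.226)
    if z<.215: break
E
```

```text
-7.1 [0.5267 0.1597] True [0.5265 0.1596 0.2069] [-1.   0.2  4.7] [-0.13  0.13 -0.02] 15.31
```

It went home on the first try: the TCP is at 0.2069, against an expected 0.2068. I'll check with one picture.

Run:
```python
from h import *
a,_=camera('scene'); b,_=camera('side')
cv2.imwrite('pics/f.png',np.hstack([cv2.resize(a[120:290,150:350],(400,340),interpolation=2),cv2.resize(b[120:290,150:350],(400,340),interpolation=2)]))
s=env.get_state(); print(s['time'],s['opening'],s['gripper_force'],s['tcp_pos'],R.from_quat(np.roll(s['orientation'],-1)).as_matrix()[:,2])
```

```text
15.4083 0.022251028442733488 59.68167006969452 [0.52650353 0.15957473 0.20687564] [-6.84811016e-04 -4.40724942e-04 -9.99999668e-01]
```

View pics/f.png

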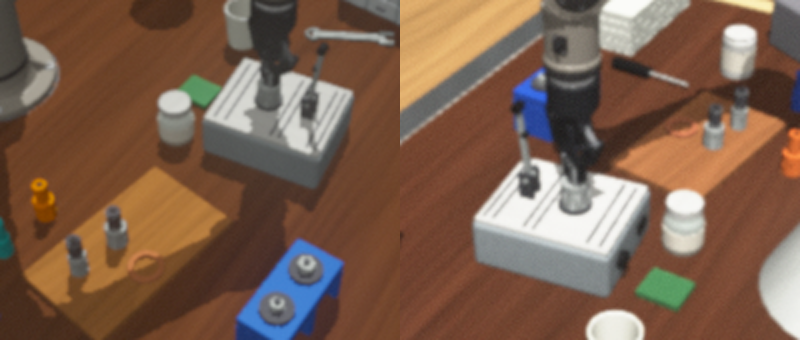

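The picture shows the lever standing up ((320,75) left panel, (520,140) right panel). The large socket sits upright on the flange at (268,95) and (575,195). The small and medium sockets are still upright on the board.

```bash
python3 -c "
from h import *
print(job.job_done())"
```

```text
the job is handed in; nothing more can be done
None
```

The lever is up, and the large socket is fully home, upright and still gripped on the spindle's 30 mm nut; I measured the nut by camera, so I never tried the small and medium sockets, and the job is handed in (about 15 s of robot time).

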